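# Open the push-to-open label cupboard on the packing bench

## Robot

A 6-joint arm with a two-finger parallel gripper is mounted at the origin on the work surface. World frame = base frame: x ahead of the robot, y to its left, z up, the work surface at z = 0. Lengths are in m, angles in rad, forces in N, time in s.
With the tool pointing down it reaches from about 0.275 to 0.75 m from the base axis. Payload 10.2 kg.
Tool frame: the origin (TCP) lies midway between the tips of the shut fingers; the grasp point (between the pads) lies 19 mm behind it; z points along the fingers, y is the line along which they close (so a half turn about z gives the same grasp; the last joint's range is limited). The gripper opens to 85 mm and grips with 20 to 120 N. Pads are 22 mm wide; open, the fingers measure 114 mm over their backs; the gripper's body (76 mm by 85 mm) begins 54 mm behind the grasp point. The pads swing forward as they close: fully open they stand 13 mm farther back than shut.
Start: joints at [0.964, 0.313, 1.498, -0, 1.331, -0.223], TCP at [0.197, 0.487, 0.231] pointing down, gripper open.
Joint ranges: [-2.94, 2.94], [-0.97, 2.17], [0.19, 2.56], [-1.23, 4.37], [0.02, 3.11], [-2.88, 2.88]. Speed limits (rad/s): [2.39, 2.39, 3.01, 3.14, 3.14, 3.14].

## Interface

Orientations are given as a unit quaternion [x, y, z, w].
In Python, from station import arm, eyes, job_done gives the robot as it stands.
- The arm moves only by the shell command python3 -m inch 'ROWS' [OPENING]. ROWS is JSON, one flat list of numbers, 6 for each row, row after row: the shift along the tool's x, y, z in mm, then the turn, a rotation vector about the tool's x, y, z in degrees. A call has 1 to 5 rows; each row shifts and turns the commanded pose from where the row before left it, along the tool's axes as they then stand; what a row does not reach is not made up. A row lasts 1/10 s, in which the tool goes at most 50 mm and 8.59 degrees, less where a joint would pass 70% of its speed; a pose out of reach is approached as far as the arm can. A call is refused whole if a number of a shift passes 50 or a number of a turn 8.59, either way. A call with a gripper value outside its range is refused whole. OPENING is the opening, from 0 (shut) to 1 (fully open), set as the call begins (- or left out, the last holds). The fingers move at their own pace and stop on an object; the grip force is fixed at half the most. Time passes only in rows, so rows that do not move let the fingers close. It gives the time, the measured TCP pose, the force, the opening and the grip force at its end, in the units of the state.
- arm.observe(): the state, without advancing time (a new reading comes with each control period).
- eyes.capture(name): name is "side" or "top"; returns the picture (480x640x3 uint8, red, green, blue); there is no depth.
- eyes.calibration(name): a dict with "mtx" (3x3 intrinsics, pixels), "k1" (the pictures are not rectified: a ray, as slopes to the right and down, at radius r is drawn at 1 + k1 r^2 times it, then the intrinsics apply), "eye" and "orientation" of the camera in the world. Camera axes: x right, y up, looking along -z (the intrinsics and any distortion apply to the point x, -y, -z); pixel columns grow to the right and rows downward; lengths in m; the calibration is good to about 2 mm. A picture is of the moment at which its call begins. calibration takes no time and is no camera call.
- job_done(): hands the job in; it is judged then, once.
The state is a dict: "t": time; "joints": joint angles; "joint_vel": joint speeds; "effort": joint torques, N m; "eef_pos": TCP position; "ee_rot": TCP orientation; "contact_force": force on the tool from outside, world axes, zero at the start; "torque": the same for the moment, N m; "grip_width": finger opening in m; "finger_force": force on a finger pad.
Only numpy, scipy, OpenCV 4.12 (cv2) and the standard library are available. Lean on these libraries where they do the work, as an engineer would, in place of code of your own. Each camera call takes 0.05 s, during which the arm holds its last target. There are 200 camera calls.

## Task

Open the purple cupboard to get at the label rolls: press its shut door in at the white disc and let go, so that the catch releases and the door springs ajar by itself. Then put the fingers behind the ajar door, push it wide open, to about a right angle, and leave it there. Use only the outside of the fingers, never pinch the door, and leave the green cupboard shut and the loose things on the bench and on the cupboards where they are.

Things in the scene. Friction and masses are not known exactly. Their poses are not given: they have to be found in the camera images.
- purple_top (a point): purple bench cupboard, fixed (the one to open): 160 mm deep (its x), 180 mm wide (its y), top 220 mm above the bench. This point is the centre of its top; x axis points to its back, z up. The front, towards the robot (-x), is covered by one flush door without a handle, painted like the cupboard, 12 mm thick, 170 mm wide and 210 mm high
- purple_hinge (a point): point on the upright hinge axis of the purple door, level with the door's top edge (222 mm above the bench), in the plane of the closed door's back; axes as the cupboard's, it does not move with the door. It lies 78 mm in front of and 85 mm to the left (+y) of the cupboard's centre; the shut door reaches 170 mm from it to the right (-y)
- purple_press (a point): centre of the white 26 mm disc on the front of the purple door, the place to press: 130 mm from the hinge axis, 40 mm from the free edge, 40 mm below the top edge (a black tab on the white top edge, seen from above, stands over it). Moves with the door; its x axis points into the door from the front, z up
- purple_door (a joint): angle of the purple door, rad: 0 shut, negative when pressed in, positive as its free edge swings out to the robot and then left (stops -0.06, 1.9). Pressed to about -0.035 (5 mm at the disc, 4 to 7 N) the catch lets go; once released, a spring plunger, 115 mm below the door's top, drives it to about 0.39 and stays out; beyond, the door turns easily and stays where left. _c0: its front half, _c1: back
- green_top (a point): green bench cupboard, fixed (looks the same apart from its colour; to be left shut): 160 mm deep (its x), 180 mm wide (its y), top 220 mm above the bench. This point is the centre of its top; x axis points to its back, z up. The front, towards the robot (-x), is covered by one flush door without a handle, painted like the cupboard, 12 mm thick, 170 mm wide and 210 mm high
- green_hinge (a point): point on the upright hinge axis of the green door, level with the door's top edge (222 mm above the bench), in the plane of the closed door's back; axes as the cupboard's, it does not move with the door. It lies 78 mm in front of and 85 mm to the left (+y) of the cupboard's centre; the shut door reaches 170 mm from it to the right (-y)
- green_press (a point): centre of the white 26 mm disc on the front of the green door, the place to press: 130 mm from the hinge axis, 40 mm from the free edge, 40 mm below the top edge (a black tab on the white top edge, seen from above, stands over it). Moves with the door; its x axis points into the door from the front, z up
- green_door (a joint): angle of the green door, rad: 0 shut, negative when pressed in, positive as its free edge swings out to the robot and then left (stops -0.06, 1.9). Pressed to about -0.035 (5 mm at the disc, 4 to 7 N) the catch lets go; once released, a spring plunger, 115 mm below the door's top, drives it to about 0.39 and stays out; beyond, the door turns easily and stays where left. _c0: its front half, _c1: back
- tape_roll: roll of brown packing tape lying flat near the back of the purple cupboard's top, 72 mm across, 24 mm high; loose, origin at the centre of its underside; leave it alone
- stamp: wooden hand stamp standing near the back of the green cupboard's top, 36 mm across, 60 mm high; loose, origin at the centre of its underside; leave it alone
- aubergine_a: dark aubergine lying on the bench, about 130 mm long, 48 mm thick, length along its x axis; loose, origin at the centre of its underside; leave it alone
- aubergine_b: a second such aubergine; loose, origin at the centre of its underside; leave it alone
- marker: white marker pen with black cap lying on the bench, 125 mm long, 17 mm thick; loose, origin at the centre of its underside; leave it alone
- glue_jar: jar with orange cap standing on the bench, 60 mm across, 85 mm high; loose, origin at the centre of its underside; leave it alone
- size_ring: aluminium sizing ring lying flat on the bench, 72 mm across, 10 mm high; loose, origin at the centre of its underside; leave it alone

How it is judged:
On the way, in this order (a step that is already met when the one before it is completed fails the run):
1. the purple door is pressed in (value of joint purple_door below -0.02 rad).
2. let go, the purple door stands ajar by its spring, with no finger on it (value of joint purple_door between 0.25 and 0.8 rad and contact force between the fingers and purple_door_c0 below 0.3 N and contact force between the fingers and purple_door_c1 below 0.3 N), for 0.2 s.
3. the purple door is swung wide open (value of joint purple_door above 1.2 rad), for 0.1 s.
At the end, for the whole second after the job is handed in: the purple door stands still and open by more than 1.2 rad (about 70 degrees or more), the green door is shut (under 0.06 rad), and every loose thing is within 30 mm of where it was (value of joint purple_door above 1.2 rad and velocity of joint purple_door between -0.05 and 0.05 rad/s and value of joint green_door below 0.06 rad and distance of each of tape_roll, stamp, aubergine_a, aubergine_b, marker, glue_jar, size_ring from where it was at the start of the episode below 0.03 m); the robot touches nothing.
It fails at once if the purple door is pinched: the fingers squeeze its front and its back at once with more than 8 N (contact force between the fingers and purple_door_c0 above 8 N and contact force between the fingers and purple_door_c1 above 8 N).
It fails at once if the green door comes open (over 0.06 rad) (value of joint green_door above 0.06 rad).
It fails at once if a loose thing is lifted, carried or pushed more than 30 mm (distance of any of tape_roll, stamp, aubergine_a, aubergine_b, marker, glue_jar, size_ring from where it was at the start of the episode above 0.03 m).
It also fails if it takes over 58 s, if anything falls off the work surface, if the arm or the gripper's body presses on something with over 40 N, if the wrist force passes 120 N, or if a joint passes its speed limit or range.

## Working session

There is one attempt and no reset: what is moved stays moved. The work goes in short steps, Python scripts to look and compute and a shell command to move; the robot and the scene stay as the last step left them, time stands still between calls to the robot, and variables do not carry over. Pictures are saved under pics/ and viewed, at most 10 in all, crops included, and the job is handed in when it is done.

```bash
ls; mkdir -p pics; python3 - <<'E'
from station import arm,eyes
import cv2
for n in("side","top"):
    cv2.imwrite(f"pics/{n}0.png",eyes.capture(n)[:,:,::-1]); print(eyes.calibration(n))
s=arm.observe();print(s["t"],s["eef_pos"],s["ee_rot"],s["grip_width"])
E
```

```text
pics
{'mtx': array([[517.34135177,   0.        , 331.2442803 ],
       [  0.        , 517.34135177, 239.34931067],
       [  0.        ,   0.        ,   1.        ]]), 'k1': -0.06967811881430692, 'eye': array([ 0.09974138, -1.01291205,  1.11371131]), 'orientation': array([ 0.408078  , -0.08349596, -0.17724521,  0.89167534])}
{'mtx': array([[548.94335619,   0.        , 321.77717077],
       [  0.        , 548.94335619, 229.42122835],
       [  0.        ,   0.        ,   1.        ]]), 'k1': -0.04680514782726929, 'eye': array([0.30959367, 0.01057242, 1.38427492]), 'orientation': array([ 0.06336505, -0.07321912, -0.6982391 ,  0.70928555])}
0.1 [0.19646512 0.48660275 0.23079066] [ 1.90719389e-01  9.81644423e-01 -5.42362164e-04 -2.18653047e-04] 0.08534483504110499
```

View pics/side0.png

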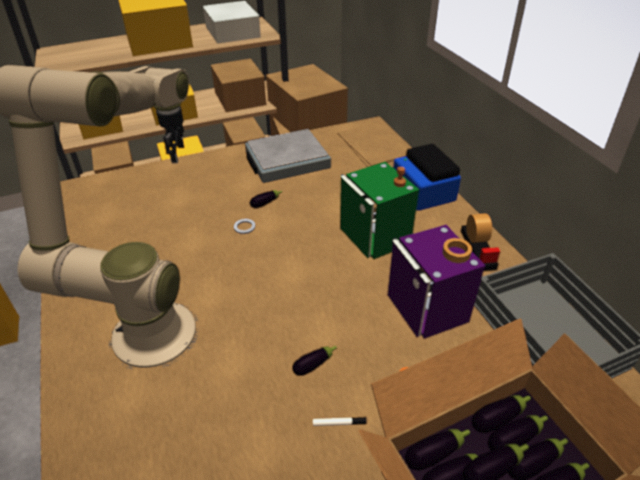

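View pics/top0.png

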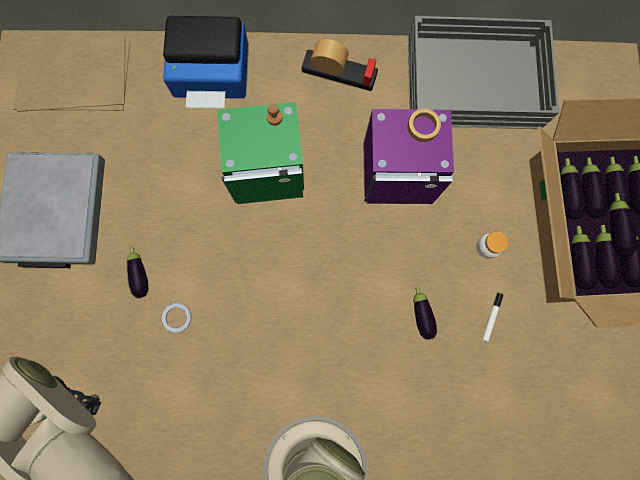

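The side view shows the green cupboard around (380,205) and purple around (435,280). In the top view, the purple top is about (372..452, 110..172), with the white door edge at about v=176 and the tab at about (434,180). The glue jar is at (493,244), aubergine at (425,313) and tape at (425,124).

```bash
cat > h.py <<'E'
import numpy as np,cv2
from scipy.spatial.transform import Rotation as R
from station import arm,eyes
def ray(n,uv,z):
    c=eyes.calibration(n);p=cv2.undistortPoints(np.float64(uv).reshape(-1,1,2),c["mtx"],np.array([c["k1"],0,0,0.]))[:,0]
    d=R.from_quat(c["orientation"]).apply(np.c_[p[:,0],-p[:,1],-np.ones(len(p))])
    return c["eye"]+d*((z-c["eye"][2])/d[:,2])[:,None]
def proj(n,P):
    c=eyes.calibration(n);q=R.from_quat(c["orientation"]).inv().apply(np.atleast_2d(P)-c["eye"])
    s=np.c_[q[:,0],-q[:,1]]/-q[:,2:];s=s*(1+c["k1"]*(s**2).sum(1))[:,None]
    return s@c["mtx"][:2,:2].T+c["mtx"][:2,2]
E
python3 - <<'E'
from h import *
im=cv2.imread("pics/top0.png")
hsv=cv2.cvtColor(im,cv2.COLOR_BGR2HSV)
print(hsv[150,400],hsv[185,400],hsv[176,400])
m=((hsv[:,:,0]>135)&(hsv[:,:,0]<165)&(hsv[:,:,1]>100)&(hsv[:,:,2]>80)).astype(np.uint8)
c=max(cv2.findContours(m,0,2)[0],key=cv2.contourArea)
r=ray("top",c[:,0].astype(float),.22)
rect=cv2.minAreaRect(np.float32(r[:,:2]));print(rect,cv2.boxPoints(rect))
# white edge and tab
w=(hsv[:,:,1]<70)&(hsv[:,:,2]>150); w[:165]=0;w[190:]=0;w[:,:365]=0;w[:,460:]=0
v,u=np.nonzero(w);p=ray("top",np.c_[u,v],.222);print(p[p[:,1].argmin()],p[p[:,1].argmax()],np.polyfit(p[:,1],p[:,0],1))
for uv,z,nm in(((493,240),.085,"jar"),((425,315),.02,"aub"),((493,315),.01,"mark"),((176,318),.01,"ring"),((137,275),.02,"aub2"),((434,180),.222,"tab"),((286,176),.222,"gtab"),((302,165),.22,"green FR"),((223,168),.222,"green FL")):print(nm,ray("top",[uv],z))
crop=cv2.resize(im[90:215,200:470],None,fx=2.9,fy=2.9,interpolation=2);cv2.imwrite("pics/c0.png",crop)
E
```

```text
[147 119 146] [140 159  48] [ 78   6 206]
((0.7467997670173645, -0.20428448915481567), (0.1468958705663681, 0.18153037130832672), 1.1852295398712158) [[ 0.67149013 -0.11505798]
 [ 0.675245   -0.29654947]
 [ 0.8221094  -0.293511  ]
 [ 0.81835455 -0.11201951]]
[ 0.66296746 -0.29080057  0.222     ] [ 0.65489544 -0.11969733  0.222     ] [-0.01619418  0.65783117]
jar [[ 0.54529404 -0.42154157  0.085     ]]
aub [[ 0.36591857 -0.26478879  0.02      ]]
mark [[ 0.36824043 -0.43815886  0.01      ]]
ring [[0.3494874  0.35075348 0.01      ]]
aub2 [[0.45331482 0.45242893 0.02      ]]
tab [[ 0.6529344  -0.25037841  0.222     ]]
gtab [[0.65576308 0.07629677 0.222     ]]
green FR [[0.6823061 0.0417272 0.22     ]]
green FL [[0.67164591 0.21563856 0.222     ]]
```

View pics/c0.png

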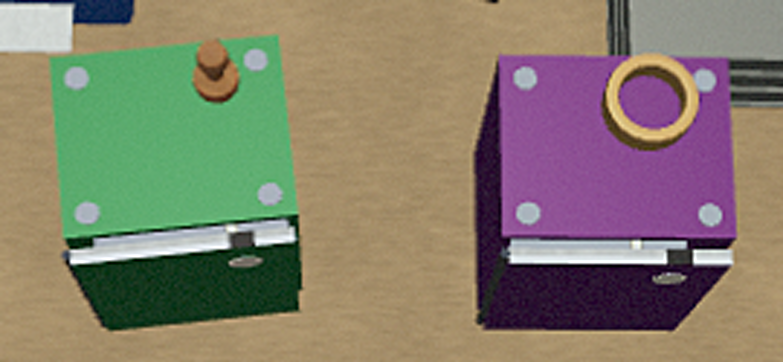

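```bash
python3 -m inch '[0,0,0,0,0,-7.7, 0,0,0,0,0,-7.7, 0,0,0,0,0,-7.7, -10,-20,0,0,0,0, -20,-40,0,0,0,0]' 0
python3 -m inch '[-20,-40,0,0,0,0,-20,-40,0,0,0,0,-20,-40,0,0,0,0,-20,-40,0,0,0,0,-20,-40,0,0,0,0]'
python3 -m inch '[-20,-40,0,0,0,0,-20,-40,0,0,0,0,-20,-40,0,0,0,0,-20,-40,0,0,0,0,-20,-40,0,0,0,0]'
python3 -m inch '[-20,-40,0,0,0,0,-20,-40,0,0,0,0,-20,-40,0,0,0,0,-20,-40,0,0,0,0,-10,-20,0,0,0,0]'
```

```text
t: 0.6
eef_pos: [0.2272, 0.4276, 0.2307]
ee_rot: [-0.011, 1.0, -0.0, -0.0]
contact_force: [1.7, -0.4, 0.9]
grip_width: 0.0124
finger_force: 0.0
t: 1.1
eef_pos: [0.3319, 0.2277, 0.2312]
ee_rot: [-0.01, 1.0, 0.0, -0.0]
contact_force: [0.5, 0.6, -0.6]
grip_width: -0.0001
finger_force: 0.0
t: 1.6
eef_pos: [0.4358, 0.0295, 0.2312]
ee_rot: [-0.01, 1.0, 0.0, -0.0]
contact_force: [1.4, 0.0, -0.5]
grip_width: -0.0001
finger_force: 0.0
t: 2.1
eef_pos: [0.5296, -0.1498, 0.2305]
ee_rot: [-0.009, 1.0, 0.0, -0.0]
contact_force: [-0.0, 0.3, 0.2]
grip_width: 0.0001
finger_force: 0.0
```

```bash
python3 -m inch '[-20,-33,0,0,0,0,-20,-33,20,0,0,0,-15,-33,25,0,0,0,0,0,18,0,0,0,0,0,0,0,0,0]'
python3 - <<'E'
from h import *
im=eyes.capture("top")[:,:,::-1];s=eyes.capture("side")[:,:,::-1]
a=cv2.resize(im[130:260,340:480],(560,520));b=cv2.resize(s[200:350,350:500],(520,520)) 
cv2.imwrite("pics/c1.png",cv2.resize(np.hstack([a,b]),(800,385)))
o=arm.observe();print(o["eef_pos"],o["contact_force"])
for P in([.65,-.25,.182],[.65,-.25,.222],[.662,-.119,.222]):print(proj("top",P),proj("side",P))
E
```

```text
t: 2.6
eef_pos: [0.5847, -0.2447, 0.1647]
ee_rot: [-0.009, 1.0, 0.002, -0.003]
contact_force: [0.4, -0.0, 0.0]
grip_width: 0.0
finger_force: 0.0
[ 0.58585475 -0.24445939  0.16877084] [ 0.78124096 -0.16214773  0.23757263]
[[430.09320089 186.15321427]] [[414.82240356 282.2666321 ]]
[[433.86531892 181.27674821]] [[416.61351631 270.89972782]]
[[374.66752601 174.89460344]] [[395.99413886 237.80435863]]
```

View pics/c1.png

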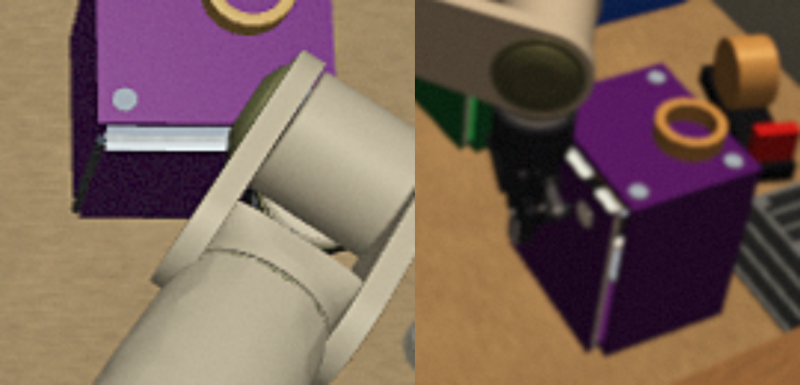

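The left crop shows the arm over the purple door's right end. In the right crop the fingers stand in front of the disc, which is at side pixel (416,283), within about 1 px of my prediction.

```bash
python3 -m inch '[-20,-4,0,0,0,0,-20,0,0,0,0,0,-5,0,0,0,0,0,0,0,0,0,0,0]'
python3 -m inch '[-4,0,0,0,0,0,0,0,0,0,0,0]'
python3 -m inch '[-3,0,0,0,0,0,0,0,0,0,0,0]'
```

```text
t: 3.1
eef_pos: [0.6312, -0.2474, 0.1692]
ee_rot: [-0.01, 1.0, -0.0, 0.001]
contact_force: [0.1, -0.7, -0.2]
grip_width: -0.0001
finger_force: 0.0
t: 3.3
eef_pos: [0.6348, -0.2478, 0.1688]
ee_rot: [-0.01, 1.0, -0.0, 0.0]
contact_force: [-0.5, 0.1, -0.2]
grip_width: -0.0001
finger_force: 0.0
t: 3.5
eef_pos: [0.638, -0.2478, 0.1685]
ee_rot: [-0.01, 1.0, -0.0, 0.0]
contact_force: [-0.1, 0.3, 0.3]
grip_width: -0.0
finger_force: 0.0
```

```bash
python3 -m inch '[-3,0,0,0,0,0,0,0,0,0,0,0]'
python3 -m inch '[-2,0,0,0,0,0,0,0,0,0,0,0]'
```

```text
t: 3.7
eef_pos: [0.6405, -0.2478, 0.1682]
ee_rot: [-0.01, 1.0, 0.0, -0.001]
contact_force: [-5.3, -0.1, 1.2]
grip_width: 0.0
finger_force: 0.0
t: 3.9
eef_pos: [0.6421, -0.2479, 0.1683]
ee_rot: [-0.01, 1.0, 0.0, -0.001]
contact_force: [-7.3, -0.6, 2.2]
grip_width: 0.0001
finger_force: 0.0
```

```bash
python3 -m inch '[-2,0,0,0,0,0,0,0,0,0,0,0]'
python3 -m inch '[-2,0,0,0,0,0,0,0,0,0,0,0]'
```

```text
t: 4.1
eef_pos: [0.644, -0.2481, 0.1682]
ee_rot: [-0.01, 1.0, -0.0, -0.001]
contact_force: [-7.9, -1.3, 2.4]
grip_width: -0.0002
finger_force: 0.0
t: 4.3
eef_pos: [0.6446, -0.2481, 0.1682]
ee_rot: [-0.01, 1.0, 0.0, -0.003]
contact_force: [-18.6, -0.3, 4.9]
grip_width: 0.0
finger_force: 0.0
```

The force jump means the inner stop was reached, so I'll let go now.

```bash
python3 -m inch '[25,0,0,0,0,0,40,0,0,0,0,0,45,0,0,0,0,0,20,0,0,0,0,0,0,0,0,0,0,0]'
python3 -m inch '[0,-40,0,0,0,0,0,-40,0,0,0,0,0,-20,0,0,0,0,0,0,0,0,0,0]'
python3 - <<'E'
from h import *
im=eyes.capture("top")[:,:,::-1];s=eyes.capture("side")[:,:,::-1]
cv2.imwrite("pics/t2.png",im)
a=cv2.resize(im[130:260,340:480],(560,520));b=cv2.resize(s[200:350,350:500],(520,520)) 
cv2.imwrite("pics/c2.png",cv2.resize(np.hstack([a,b]),(800,385)))
E
```

```text
t: 4.8
eef_pos: [0.5153, -0.2504, 0.1689]
ee_rot: [-0.009, 1.0, -0.0, -0.0]
contact_force: [-0.0, -0.7, 0.9]
grip_width: 0.0001
finger_force: 0.0
t: 5.2
eef_pos: [0.5191, -0.3525, 0.1677]
ee_rot: [-0.008, 1.0, -0.0, 0.0]
contact_force: [-0.4, 0.3, -0.6]
grip_width: 0.0002
finger_force: 0.0
```

View pics/c2.png

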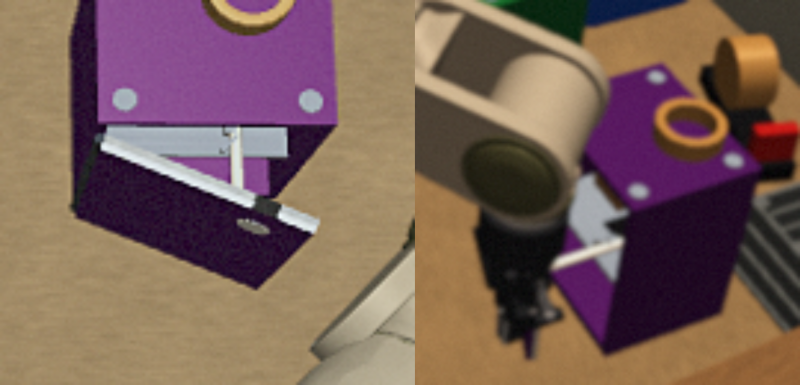

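The door stands ajar at about 0.39 rad: hinge end at crop (103,140), free edge at (315,228). The plunger rod is visible well below fingertip height. Next I go round to the right and in behind the door.

```bash
python3 -m inch '[-35,0,0,0,0,0,-45,0,0,0,0,0,-35,0,0,0,0,0,0,0,0,0,0,0]'
python3 -m inch '[0,25,0,0,0,0,0,25,0,0,0,0,0,25,0,0,0,0,0,12,0,0,0,0,0,0,0,0,0,0]'
```

```text
t: 5.7
eef_pos: [0.6374, -0.345, 0.1666]
ee_rot: [-0.012, 1.0, 0.001, 0.0]
contact_force: [-0.3, 0.4, -0.2]
grip_width: 0.0001
finger_force: 0.0
t: 6.2
eef_pos: [0.6323, -0.2591, 0.169]
ee_rot: [-0.011, 1.0, -0.0, 0.0]
contact_force: [-0.0, 0.3, 0.2]
grip_width: 0.0005
finger_force: 0.0
```

```bash
python3 -m inch '[12,6,0,0,0,0,13,5,0,0,0,0,13,6,0,0,0,0,12,7,0,0,0,0]'
python3 -m inch '[11,8,0,0,0,0,9,10,0,0,0,0,9,11,0,0,0,0,7,11,0,0,0,0]'
python3 -m inch '[7,12,0,0,0,0,5,13,0,0,0,0,5,13,0,0,0,0,3,11,0,0,0,0,0,0,0,0,0,0]'
```

```text
t: 6.6
eef_pos: [0.5811, -0.2389, 0.1684]
ee_rot: [-0.009, 1.0, -0.0, 0.0]
contact_force: [0.7, 0.4, 0.6]
grip_width: 0.0003
finger_force: 0.0
t: 7.0
eef_pos: [0.5445, -0.1994, 0.1685]
ee_rot: [-0.009, 1.0, -0.0, 0.0]
contact_force: [1.1, -0.9, 0.8]
grip_width: 0.0003
finger_force: 0.0
t: 7.5
eef_pos: [0.5238, -0.1487, 0.1684]
ee_rot: [-0.01, 1.0, 0.0, -0.0]
contact_force: [0.2, 0.7, -0.2]
grip_width: -0.0001
finger_force: 0.0
```

```bash
python3 -m inch '[0,7,0,0,0,0,0,6,0,0,0,0,0,0,0,0,0,0]'
python3 -m inch '[0,-15,0,0,0,0,0,-40,0,0,0,0,0,-45,0,0,0,0,0,-40,0,0,0,0,0,-10,0,0,0,0]'
python3 - <<'E'
from h import *
im=eyes.capture("top")[:,:,::-1];s=eyes.capture("side")[:,:,::-1]
cv2.imwrite("pics/c3.png",cv2.resize(np.hstack([im,s]),(800,300)))
cv2.imwrite("pics/t3.png",im[90:350,240:520].repeat(2,0).repeat(2,1))
E
```

```text
t: 7.8
eef_pos: [0.5238, -0.1364, 0.1682]
ee_rot: [-0.01, 1.0, 0.0, -0.0]
contact_force: [0.0, 0.1, 0.5]
grip_width: 0.0002
finger_force: 0.0
t: 8.3
eef_pos: [0.5257, -0.2919, 0.1678]
ee_rot: [-0.008, 1.0, -0.0, -0.0]
contact_force: [0.2, -0.4, -0.2]
grip_width: 0.0001
finger_force: 0.0
```

View pics/c3.png

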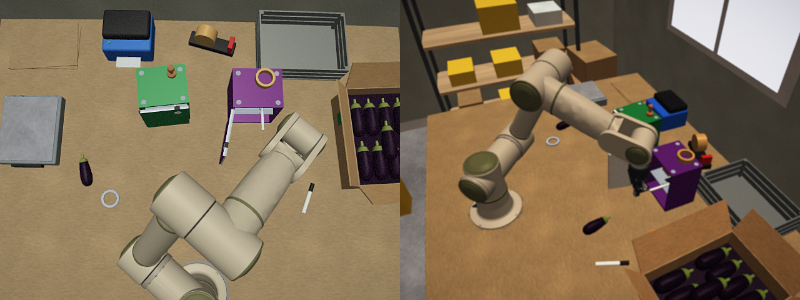

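View pics/t3.png

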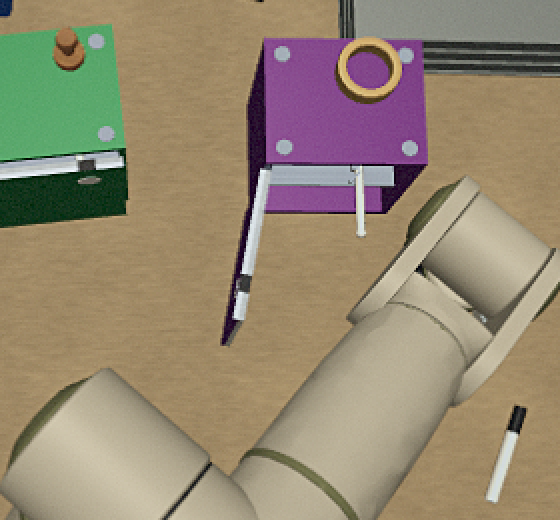

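The door stands at roughly a right angle or slightly beyond: hinge at crop (265,170), free edge at (240,318). The gripper is clear of it, the green door is shut and the loose things in view haven't moved.

```bash
python3 -m inch '[0,0,0,0,0,0,0,0,0,0,0,0,0,0,0,0,0,0]'; python3 -c "
from station import job_done;print(job_done())"
```

```text
t: 8.7
eef_pos: [0.5269, -0.286, 0.1685]
ee_rot: [-0.01, 1.0, -0.0, 0.0]
contact_force: [-0.0, 0.4, -0.6]
grip_width: 0.0003
finger_force: 0.0
the job is handed in; nothing more can be done
None
```

I pressed the purple door in and let go; it sprang ajar, and I pushed it open from behind to about a right angle. In the last pictures the green door is shut and the loose things I could see are in place (the arm hid the jar and one aubergine in part), and the job is handed in (no verdict was returned).

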